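# Set the lunchbox steam vent to the yellow mark

## Task

Set the steam vent on the lunchbox lid: push the black upright lever tab of the white ring round its arc with the fingertips until the lever's pointer stands at the yellow mark on the scale, then move clear. Only push the tab from the side, do not pinch it; keep the lid shut, and leave the yellow mark, the jars, the spoon and the muffin cup where they are.

Things in the scene. Friction and masses are not known exactly. Their poses are not given: they have to be found in the camera images.
- lunchbox: blue lunchbox, 170 (x) by 230 (y) mm, lid top 85 mm above the counter; it stands firmly on the counter and does not slide. Origin: centre of its underside; its -x side (white latch) faces roughly to the robot, the lid's hinge is along its +x side
- lid (a joint): flap lid of the lunchbox (176 x 236 x 10 mm): 0 shut, grows to 1.9 rad as its latch side is lifted; only its own weight and slight friction hold it shut
- ring_axis (a point): the vertical axis of the white vent ring, on the lid's top face (85 mm above the counter, middle of the lid). The ring is a disc of 80 mm diameter, 10 mm high above the lid, with a radial lever on it
- vent (a joint): angle of the vent ring with its lever, rad, growing counter-clockwise seen from above; hard stops at 0 and 2.9. At 1.4 the lever points along the lunchbox's -x (latch) side, at 0 roughly along its +y side. Stiff turning (about 2 to 3 N at the tab), stays where it is left. At the start it is between 0.05 and 0.9, always clockwise of the yellow mark
- tab_center (a point): centre of the black upright tab on the lever, 56 mm from the ring's axis. The tab is 22 mm long radially, 12 mm thick along the arc, and stands from 10 to 37 mm above the lid; this point is 23 mm above the lid. Around it the lever is 14 mm wide and 10 mm high
- pointer (a point): outer tip of the lever's black 4 mm wide pointer, 70 mm from the ring's axis, 9 mm above the lid
- mark (a joint): angle of the yellow mark, on the same scale as joint vent: the lever stands exactly at the mark when the two joints are equal. Between 1.5 and 2.6 at the start; it is a flat clip 1.6 mm high on the lid, held by stiff friction (over 10 N to shift)
- mark_end (a point): middle of the inner end of the yellow mark, 71.5 mm from the ring's axis, on the lid; the mark is 10 mm wide along the arc and 12 mm long radially (71.5 to 83.5 mm), among thin white scale ticks
- tab_ccw: the tab's face on its counter-clockwise side (22 x 4 x 24 mm plate, origin at its foot)
- tab_cw: the tab's face on its clockwise side (22 x 4 x 24 mm plate, origin at its foot)
- jar_low_center (a point): centre of the lower of two stacked glass snack jars with steel lids, each 66 mm wide and 65 mm high, loose
- jar_top_center (a point): centre of the upper jar, loose on the lower one; the stack is 130 mm high
- muffin_cup_center (a point): centre of the red silicone muffin cup, 68 mm wide at the rim, 34 mm high, loose
- spoon_grip (a point): handle of the loose stainless steel spoon, 170 mm long, lying on the counter along the latch side of the lunchbox, a few cm from it

How it is judged (in metres and radians):
At the end, for the whole second after the job is handed in: the pointer's tip stands at the yellow mark (within 5 mm of the middle of its inner end, the mark's own half width), the ring at rest, the lid shut (under 0.03 rad) (horizontal distance between pointer and mark_end below 0.005 m and velocity of joint vent between -0.03 and 0.03 rad/s and value of joint lid below 0.03 rad); the robot touches nothing.
It fails at once if the tab is pinched (pressed on both of its faces at once) (contact force between the fingers and tab_ccw above 1 N and contact force between the fingers and tab_cw above 1 N).
It fails at once if the yellow mark is shifted more than 3 mm (distance of mark_end from where it was at the start of the episode above 0.003 m).
It fails at once if the lid is lifted (value of joint lid above 0.06 rad).
It fails at once if a jar, the spoon or the muffin cup is moved more than 15 mm (distance of any of jar_low_center, jar_top_center, muffin_cup_center, spoon_grip from where it was at the start of the episode above 0.015 m).
It also fails if it takes over 48 s, if anything falls off the work surface, if the arm or the gripper's body presses on something with over 40 N, if the wrist force passes 120 N, or if a joint passes its speed limit or range.

## Robot

A 6-joint arm with a two-finger parallel gripper is mounted at the origin on the work surface. World frame = base frame: x ahead of the robot, y to its left, z up, the work surface at z = 0. Lengths are in m, angles in degrees, forces in N, time in s.
With the tool pointing down it reaches from about 0.325 to 0.775 m from the base axis. Payload 5.5 kg.
Tool frame: the origin (TCP) lies at the centre of the arm's flange, where the gripper is bolted on; the fingertips stand 182 mm ahead of it and the grasp point (between the pads) lies 163 mm ahead of it; z points along the fingers, y is the direction in which the jaws open and shut (so a half turn about z gives the same grasp; the last joint's range is limited). The gripper opens to 88 mm and grips with 3 to 60 N. Pads are 20 mm wide; open, the fingers measure 115 mm over their backs; the gripper's body (75 mm by 178 mm) begins 61 mm behind the grasp point.
Start: joints at [73.642, 5.22, 70.514, -0, 104.267, -3.249], TCP at [0.136, 0.584, 0.405] pointing down, gripper open.
Joint ranges: [-164.24, 164.24], [-49.07, 125.15], [9.68, 141.18], [-86.29, 266.29], [3.28, 154.24], [-151.56, 151.56]. Speed limits (degrees/s): [147.25, 147.25, 172.46, 180, 180, 180].

## Interface

Orientations are given as [roll, pitch, yaw] about the fixed x, y, z axes, in that order (R = Rz(yaw) Ry(pitch) Rx(roll)).
In Python, from station import r gives the robot as it stands. The module is installed in compiled form; this text tells all that it offers. Calls block until the motion is done:
- r.reach(position, orientation): joint-space move of the TCP to a pose.
- r.servo_line(position, rotation=None, speed=0.15): straight line of the TCP; rotation=None keeps the orientation; speed is the mean speed in m/s.
- r.move_joints(angles): joint-space move.
- r.let_go() and r.grab(squeeze=None): open the fingers fully, or close them until they stop; squeeze is the grip in N (None keeps the last).
- r.wait(seconds).
- r.inverse_kinematics(position, orientation): joint angles nearest the present ones, or None.
- r.sense(): the state.
- r.snapshot(name): name is "scene" or "side" or "wrist"; returns a dict with "frame" (420x560x3 uint8, red, green, blue), "fx", "fy", "cx", "cy" (pixels), "R" (3x3) and "t" (3): a world point X has camera coordinates R X + t. Camera axes: x right, y down, z forward; pixel columns grow to the right and rows downward; lengths in m; the calibration is good to about 2 mm. The wrist camera is an equidistant fisheye: a pixel r from the principal point sees the ray r / f radians off the axis. A picture is of the moment at which its call begins. There is no depth.
A pose or a line that the arm cannot do raises r.IKError and nothing moves.
- r.hand_in(): hands the job in, once; it reports no verdict.
The state is a dict: "clock": time; "joints": joint angles; "joint_vel": joint speeds; "joint_torque": joint torques, N m; "tcp_pos": TCP position; "orientation": TCP orientation; "contact_force": force on the tool from outside, world axes, zero at the start; "torque": the same for the moment, N m; "opening": finger opening in m.
Only numpy, scipy, OpenCV 4.12 (cv2) and the standard library are available. Lean on these libraries where they do the work, as an engineer would, in place of code of your own. Each camera call takes 0.05 s, during which the arm holds its last target.

## Working session

There is one attempt and no reset: what is moved stays moved. The work goes in short steps, each a Python script; the robot and the scene stay as the last script left them, time stands still between calls to the robot, and variables do not carry over. Pictures are saved under pics/ and viewed, and the job is handed in when it is done.

```bash
mkdir -p pics; python3 - <<'E'
from station import r
import cv2
for n in ("scene","side","wrist"):
    s=r.snapshot(n); cv2.imwrite(f"pics/{n}0.png",s["frame"][:,:,::-1]); print(n,s["fx"],s["cx"],s["cy"],s["R"],s["t"])
print(r.sense())
E
```

```text
scene 521.8447542508093 270.5670543755969 208.5378757288874 [[ 0.03022211  0.99938683  0.01768007]
 [ 0.7635548  -0.01166847 -0.6456376 ]
 [-0.64503541  0.03301223 -0.76343926]] [-0.03710252 -0.35972379  1.50606345]
side 475.2755116118708 282.8763644032233 208.93419280993936 [[ 0.94615445 -0.32327005 -0.01697731]
 [-0.18388194 -0.49354717 -0.85005801]
 [ 0.2664192   0.80740799 -0.52641537]] [-0.52667156  0.2041383   0.84835512]
wrist 325.19226210127806 282.99890547210106 212.11600462758312 [[ 0.22674774  0.97395128 -0.00209085]
 [ 0.93512361 -0.21710706  0.28001494]
 [ 0.27226697 -0.06544795 -0.95999337]] [-0.59915879 -0.03308003  0.39100255]
{'clock': 0.15, 'joints': array([ 7.36421760e+01,  5.25240139e+00,  7.05643067e+01,  9.65392643e-04,
        1.04264986e+02, -3.24821502e+00]), 'joint_vel': array([ 0.08847994, -0.19156746, -0.18401842,  0.06678667,  0.03711611,
       -0.10388531]), 'joint_torque': array([ 9.06301575e-04, -4.47044992e+01, -4.06908059e+01,  6.98673259e-02,
        2.75292958e-02, -1.04625592e-04]), 'tcp_pos': array([0.13609807, 0.58441469, 0.40379176]), 'orientation': array([-1.79918490e+02, -5.56337363e-03,  1.66890624e+02]), 'contact_force': array([-0.44644526,  0.34733491,  0.03521967]), 'torque': array([ 0.01986385, -0.05793875,  0.02061931]), 'opening': 0.08750671594210199}
```

View pics/scene0.png

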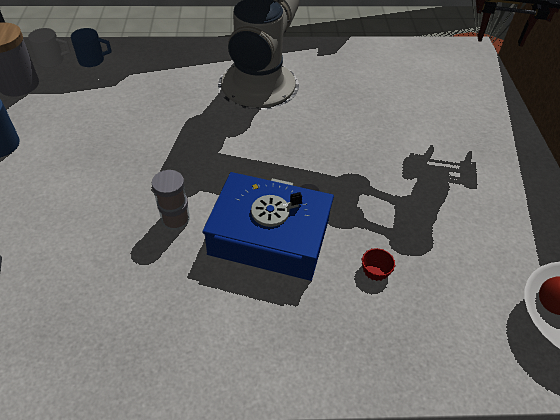

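View pics/side0.png

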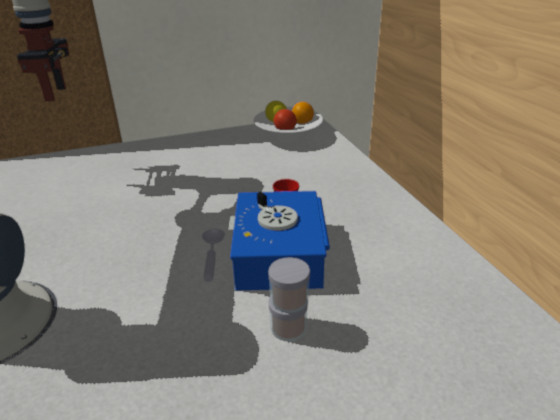

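View pics/wrist0.png

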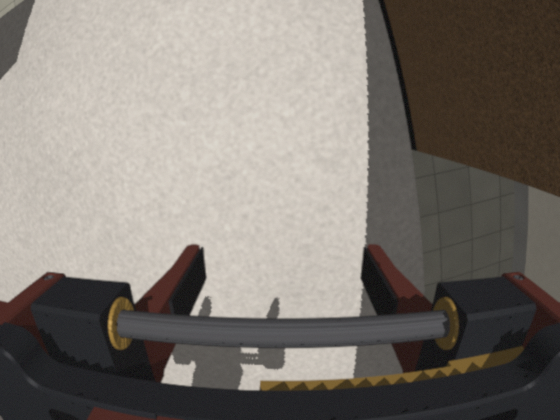

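The scene view shows the ring hub at about (270,209), the tab at about (296,199) and the yellow mark at about (256,186). The jars are at (172,200), the cup at (378,263) and the spoon on the latch side. Next I'll measure these.

```bash
cat > h.py <<'E'
import numpy as np, cv2
def ray(s,u,v,fish=False):
    R=np.array(s["R"]);t=np.array(s["t"]);a=np.array([(u-s["cx"])/s["fx"],(v-s["cy"])/s["fy"]])
    if fish:
        th=np.hypot(*a); d=np.array([*(a/th*np.sin(th)),np.cos(th)]) if th>0 else np.array([0,0,1.])
    else: d=np.array([*a,1.])
    return -R.T@t, R.T@d
def onz(s,u,v,z,fish=False):
    o,d=ray(s,u,v,fish); return o+d*(z-o[2])/d[2]
def proj(s,X):
    c=np.array(s["R"])@X+s["t"]; return s["fx"]*c[0]/c[2]+s["cx"], s["fy"]*c[1]/c[2]+s["cy"]
def tri(s1,p1,s2,p2):
    o1,d1=ray(s1,*p1);o2,d2=ray(s2,*p2)
    A=np.stack([d1,-d2],1);k=np.linalg.lstsq(A,o2-o1,rcond=None)[0]
    a=o1+k[0]*d1;b=o2+k[1]*d2; return (a+b)/2,np.linalg.norm(a-b)
def blobs(img,roi,lo,hi,mina=4):
    x0,y0,x1,y1=roi; h=cv2.cvtColor(img[y0:y1,x0:x1],cv2.COLOR_RGB2HSV); m=cv2.inRange(h,np.array(lo),np.array(hi))
    n,l,st,c=cv2.connectedComponentsWithStats(m); return [(c[i]+[x0,y0],st[i,4],st[i,:4]+[x0,y0,0,0]) for i in range(1,n) if st[i,4]>=mina]
E
python3 - <<'E'
from station import r
from h import *
S=r.snapshot("scene");D=r.snapshot("side")
for n,s,roi in(("scene",S,(200,160,345,290)),("side",D,(200,170,340,300))):
    f=s["frame"]; x0,y0,x1,y1=roi
    cv2.imwrite(f"pics/{n}z.png",cv2.resize(f[y0:y1,x0:x1,::-1],None,fx=5,fy=4.5,interpolation=cv2.INTER_NEAREST))
    print(n,"yellow",blobs(f,roi,(15,120,80),(35,255,255)))
    print("black",blobs(f,roi,(0,0,0),(179,255,35),12))
    print("white",blobs(f,roi,(0,0,110),(179,90,255),25))
    print("blue",[b for b in blobs(f,roi,(100,120,60),(125,255,255),10)])
E
```

```text
scene yellow [(array([254.83333333, 186.16666667]), np.int32(18), array([252, 184,   6,   5]))]
black [(array([295.58778626, 198.71755725]), np.int32(131), array([290, 192,  12,  14])), (array([270.71428571, 200.21428571]), np.int32(14), array([270, 198,   3,   6])), (array([262.64285714, 202.        ]), np.int32(14), array([260, 200,   6,   5])), (array([278., 203.]), np.int32(13), array([275, 201,   7,   5])), (array([294.5       , 211.72727273]), np.int32(22), array([288, 205,  13,  12])), (array([259. , 207.5]), np.int32(14), array([256, 207,   7,   2])), (array([280.73333333, 209.33333333]), np.int32(15), array([277, 208,   8,   3])), (array([261.64285714, 213.78571429]), np.int32(14), array([259, 212,   6,   5])), (array([277.125 , 214.9375]), np.int32(16), array([274, 213,   7,   5])), (array([269.2, 216.8]), np.int32(15), array([268, 214,   3,   6])), (array([271.5   , 226.6875]), np.int32(32), array([260, 222,  24,   8])), (array([320.29411765, 245.        ]), np.int32(17), array([318, 237,   6,  17]))]
white [(array([314.3464467 , 165.33756345]), np.int32(788), array([259, 
[... 749 characters left out ...]
258, 193,   8,  13]))]
white [(array([294.93920253, 184.70943545]), np.int32(2533), array([200, 170, 140,  56])), (array([219.01694915, 202.64218456]), np.int32(531), array([201, 193,  37,  21])), (array([275.89047619, 216.28412698]), np.int32(630), array([258, 204,  40,  25])), (array([231.26582278, 222.32911392]), np.int32(79), array([228, 215,   7,  15])), (array([278.65973378, 276.76039933]), np.int32(1202), array([233, 257,  77,  43])), (array([323.4047619 , 296.94047619]), np.int32(168), array([307, 294,  33,   6]))]
blue [(array([277.45913096, 238.64539654]), np.int32(6582), array([230, 191, 100,  99])), (array([277.07692308, 214.46153846]), np.int32(26), array([274, 212,   7,   5]))]
```

```bash
ls pics
```

```text
scene0.png
scenez.png
side0.png
sidez.png
wrist0.png
```

View pics/scenez.png

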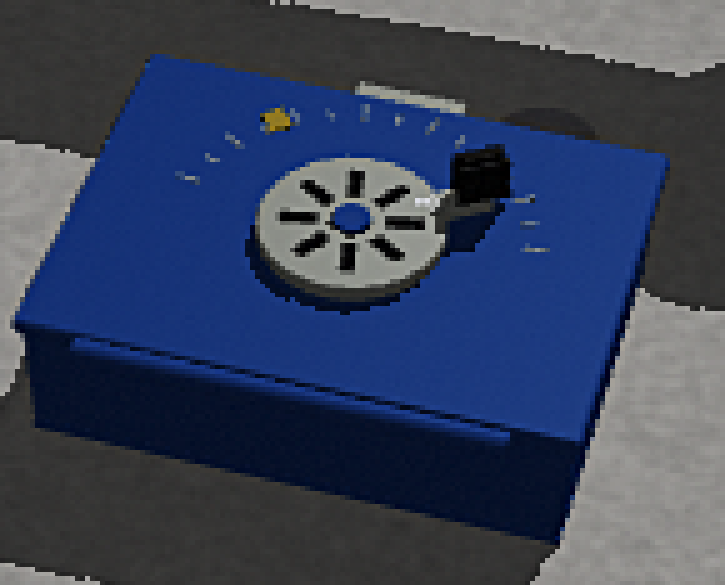

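```bash
python3 - <<'E'
from station import r
from h import *
S=r.snapshot("scene");D=r.snapshot("side")
f=S["frame"]
print("hub scene z.097/.095",onz(S,269.8,207.7,.097),"side",onz(D,277.1,214.5,.097),tri(S,(269.8,207.7),D,(277.1,214.5)))
print("mark",onz(S,254.8,186.2,.0866),onz(D,247,234,.0866),tri(S,(254.8,186.2),D,(247,234)))
print("tab",tri(S,(295.6,198.7),D,(261.6,198.8)))
C=(onz(S,269.8,207.7,.097)+onz(D,277.1,214.5,.097))/2
M=(onz(S,254.8,186.2,.0866)+onz(D,247,234,.0866))/2
print(C,M,"r mark",np.hypot(*(M-C)[:2]),"dir",np.degrees(np.arctan2(*(M-C)[1::-1])))
# lid side: top-surface latch edge corners via contour
for s,roi in((S,(190,160,345,290)),):
    h=cv2.cvtColor(s["frame"],cv2.COLOR_RGB2HSV);m=cv2.inRange(h,np.array((100,120,150)),np.array((125,255,255)))
    m[:160]=0;m[290:]=0;m[:,:190]=0;m[:,345:]=0
    c=max(cv2.findContours(m,0,2)[0],key=cv2.contourArea);q=cv2.approxPolyDP(cv2.convexHull(c),5,True)[:,0]
    for p in q: print(p,onz(s,*p,.085))
E
```

```text
hub scene z.097/.095 [0.55113462 0.01715844 0.097     ] side [0.55223217 0.01804635 0.097     ] (array([0.55185422, 0.01707468, 0.09773133]), np.float64(0.0001835473723859596))
mark [ 0.48083006 -0.01309102  0.0866    ] [ 0.48037561 -0.01286326  0.0866    ] (array([ 0.48049828, -0.01298007,  0.08648985]), np.float64(0.00040375309581367174))
tab (array([0.53615328, 0.07102673, 0.10757817]), np.float64(0.0006041243230973378))
[0.5516834 0.0176024 0.097    ] [ 0.48060283 -0.01297714  0.0866    ] r mark 0.0773792880508296 dir -156.7221625223078
[300 204] [0.53170084 0.08167341 0.085     ]
```

View pics/sidez.png

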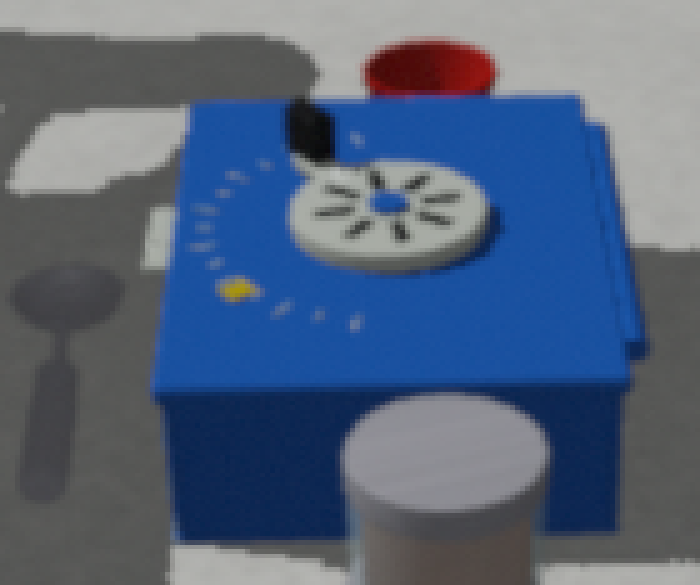

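Both views agree to within about 1 mm. The ring axis is at (0.5517, 0.0176), and the mark's radius of 77.4 mm matches the expected 77.5. The tab's radius is 55.7 mm against an expected 56. The lever points at 106° and the mark is at 203.3°. I'll close the jaws, go down behind the tab on its clockwise side, and push most of the way before checking.

```bash
cat >> h.py <<'E'
C=np.array([.5517,.0175])
def pose(phi,gap,z=.286,h=.010,rad=.056):
    a=np.radians(phi);u=np.array([np.cos(a),np.sin(a)]);t=np.array([-u[1],u[0]])
    p=C+rad*u-(.006+h+gap)*t
    return [*p,z],[180,0,phi-90]
E
python3 - <<'E'
from station import r
from h import *
r.grab(10)
p,o=pose(106,.014,.39); r.reach(p,o)
r.servo_line(pose(106,.014)[0],speed=.12)
s=r.sense();print(s["clock"],s["tcp_pos"],s["orientation"],s["contact_force"],s["opening"],s["joints"])
S=r.snapshot("side");cv2.imwrite("pics/a1.png",cv2.resize(S["frame"][100:300,170:370,::-1],None,fx=3,fy=3))
S=r.snapshot("scene");cv2.imwrite("pics/a2.png",cv2.resize(S["frame"][100:300,170:370,::-1],None,fx=3,fy=3))
E
```

```text
5.0667 [0.56532176 0.07964067 0.28711656] [ 1.79982665e+02 -9.93574206e-02  1.60021017e+01] [ 0.31464662 -0.20328921 -0.52262835] 0.00022457072753645838 [4.60384307e+00 1.19491756e+00 8.65917932e+01 2.64485360e-03
 9.21124657e+01 7.86018562e+01]
```

View pics/a1.png

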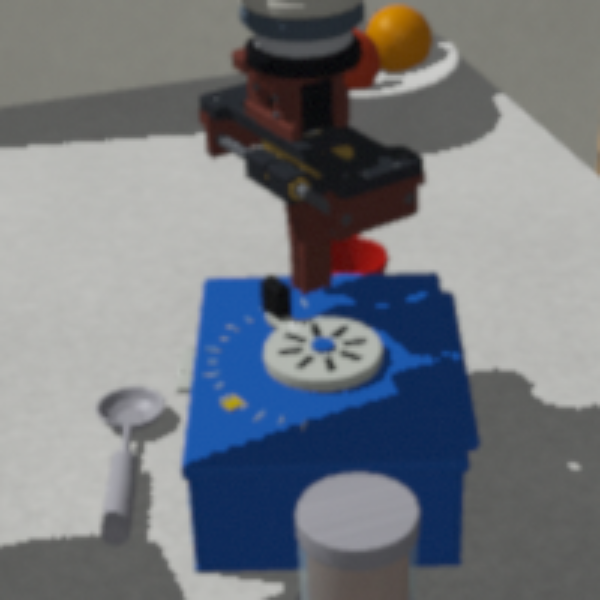

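View pics/a2.png

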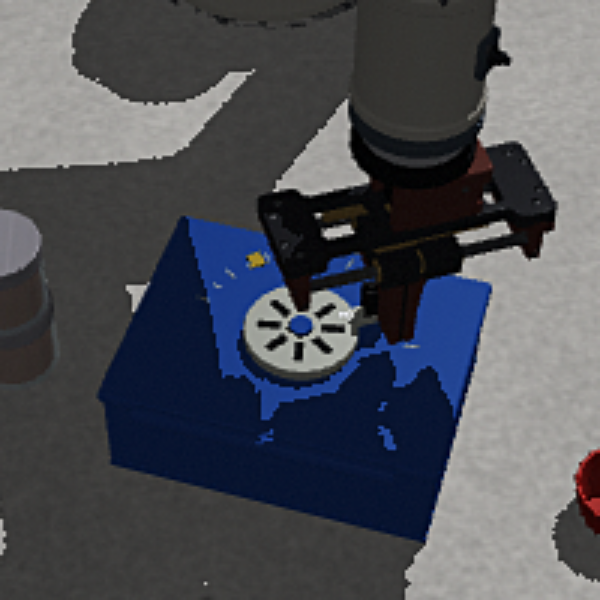

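In the side crop the closed fingers, at (312,285), are just behind the tab at (275,297) on its clockwise side, with a visible gap. I'll push round in small arc steps and watch the force.

```bash
python3 - <<'E'
from station import r
from h import *
phi=106
p,o=pose(106,.002); r.servo_line(p,o,speed=.05)
print(r.sense()["clock"],r.sense()["contact_force"].round(1))
for phi in np.arange(112,193,8):
    p,o=pose(phi,0); r.servo_line(p,o,speed=.05)
    s=r.sense();f=s["contact_force"];a=np.radians(phi)
    print(phi,round(s["clock"],1),f.round(1),"tang",round(-np.sin(a)*f[0]+np.cos(a)*f[1],1),s["tcp_pos"].round(4))
    if np.linalg.norm(f)>15: print("STOP");break
for n in("scene","side"):
    S=r.snapshot(n);cv2.imwrite(f"pics/b_{n}.png",cv2.resize(S["frame"][100:300,170:370,::-1],None,fx=3,fy=3,interpolation=cv2.INTER_NEAREST))
E
```

```text
5.5583 [0.7 0.1 0. ]
112 5.9 [ 0.4 -0.2 -0.1] tang -0.3 [0.5456 0.0754 0.2861]
120 6.2 [ 0.7  0.8 -0.2] tang -1.0 [0.5377 0.074  0.2861]
128 6.5 [ 0.8  0.5 -0.3] tang -0.9 [0.53   0.0715 0.2861]
136 6.8 [0.2 0.8 1. ] tang -0.7 [0.5227 0.0679 0.286 ]
144 7.1 [ 0.2 -0.1  0.2] tang -0.1 [0.5159 0.0634 0.286 ]
152 7.5 [-0.2 -0.4 -0. ] tang 0.4 [0.5099 0.058  0.286 ]
160 7.8 [ 0.3  0.6 -0.2] tang -0.6 [0.5046 0.0517 0.2859]
168 8.1 [-0.1  0.2  0.1] tang -0.2 [0.5003 0.0448 0.2859]
176 8.4 [ 0.3  0.2 -0.5] tang -0.2 [0.497  0.0374 0.2859]
184 8.7 [ 0.5 -0.3 -0.3] tang 0.3 [0.4948 0.0296 0.286 ]
192 9.0 [-0.2 -0.3  0.5] tang 0.2 [0.4937 0.0216 0.286 ]
```

View pics/b_scene.png

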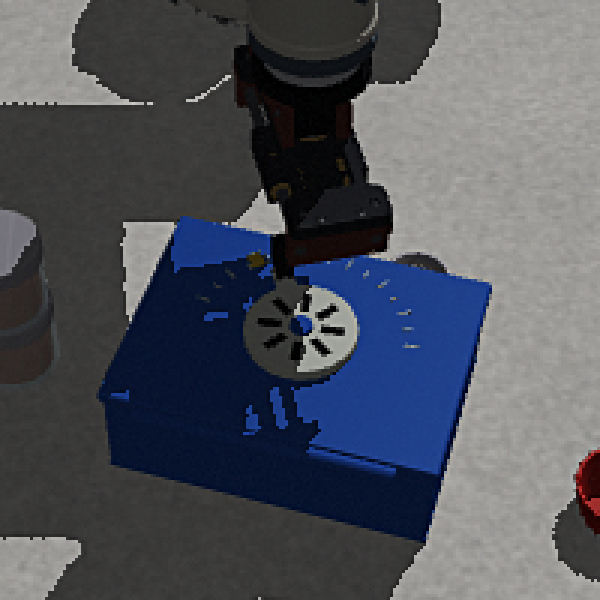

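View pics/b_side.png

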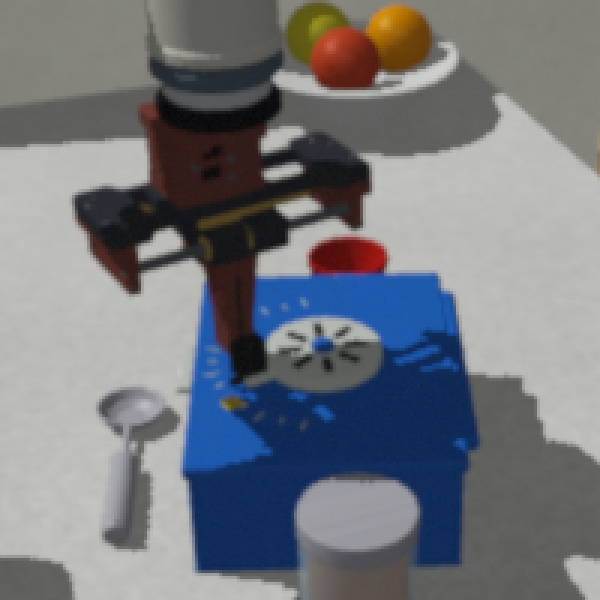

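The ring followed. In the side crop the tab, at (250,353), leads the fingers, with the mark at (233,403) ahead. I'll back off and measure the lever with a clear view.

```bash
cat > meas.py <<'E'
from station import r
from h import *
def look(tag):
    S=r.snapshot("scene");D=r.snapshot("side");out={}
    for n,s,roi in(("scene",S,(235,170,325,240)),("side",D,(228,185,325,260))):
        f=s["frame"];x0,y0,x1,y1=roi
        cv2.imwrite(f"pics/{tag}_{n}.png",cv2.resize(f[y0:y1,x0:x1,::-1],None,fx=7,fy=7,interpolation=cv2.INTER_NEAREST))
        Y=max(blobs(f,roi,(12,110,50),(36,255,255)),key=lambda b:b[1])
        K=sorted(blobs(f,roi,(0,0,0),(179,255,35),12),key=lambda b:-b[1])[:3]
        out[n]=(s,Y,K); print(n,"yellow",Y[0],Y[1],onz(s,*Y[0],.0866).round(4),[(b[0].round(1),b[1],b[2]) for b in K])
    return out
E
python3 - <<'E'
from meas import *
p,o=pose(192,.03); r.servo_line(p,o,speed=.1)
p,o=pose(192,.03,.36); r.servo_line(p,o,speed=.2)
p[1]+=.22; r.servo_line(p,o,speed=.25)
print(r.sense()["clock"])
look("c")
E
```

```text
11.1333
scene yellow [254.82352941 186.23529412] 17 [ 0.4809 -0.013   0.0866] [(array([263.6, 185. ]), np.int32(103), array([260, 178,   8,  15])), (array([261.3, 213. ]), np.int32(24), array([258, 211,   8,   5])), (array([278.3, 203.7]), np.int32(23), array([275, 201,   8,   6]))]
side yellow [247.21428571 234.        ] 14 [ 0.4808 -0.013   0.0866] [(array([252.2, 219. ]), np.int32(126), array([247, 212,  12,  16]))]
```

View pics/c_scene.png

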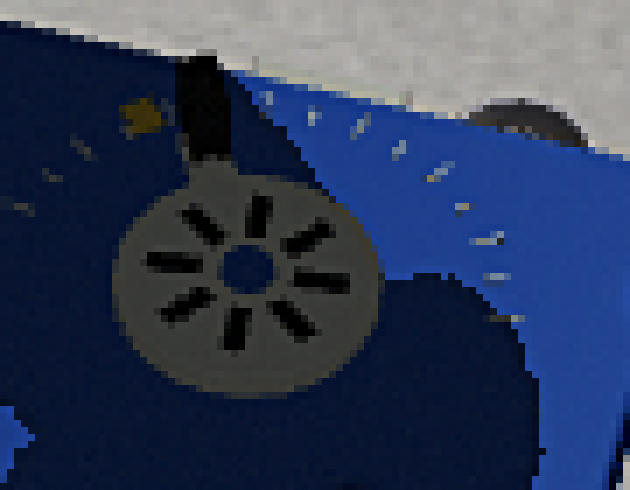

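View pics/c_side.png

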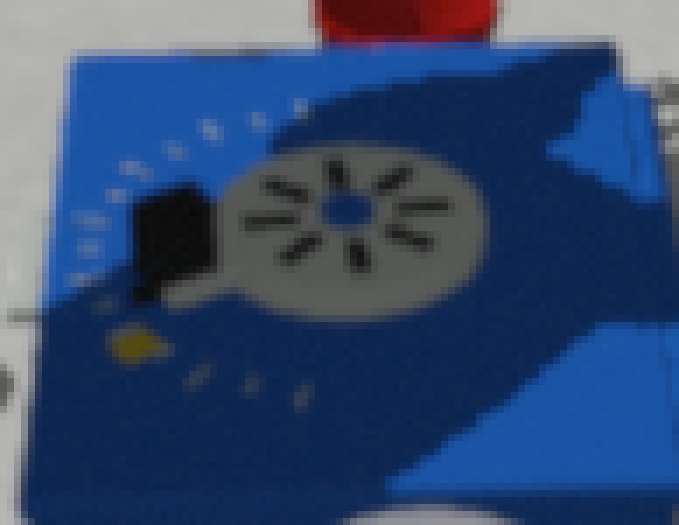

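```bash
python3 - <<'E'
from meas import *
S=r.snapshot("scene");D=r.snapshot("side")
X,e=tri(S,(263.6,185),D,(252.2,219));d=X[:2]-C
print("tab",X,e,np.hypot(*d),np.degrees(np.arctan2(d[1],d[0]))%360)
for ph in (190,192,194,203.3):
    a=np.radians(ph);u=np.array([np.cos(a),np.sin(a)])
    print(ph,"tabtop c",[np.round(proj(s,np.array([*(C+.056*u),.1085])),1) for s in(S,D)],"tip",[np.round(proj(s,np.array([*(C+.070*u),.094])),1) for s in(S,D)])
E
```

```text
tab [0.49669498 0.00526108 0.10679998] 0.0007645029604892053 0.05635018325916437 192.54427292666486
190 tabtop c [array([264.7, 184.5]), array([251.6, 217.5])] tip [array([263.4, 184.4]), array([245.5, 225.7])]
192 tabtop c [array([263.8, 184.7]), array([252., 218.])] tip [array([262.3, 184.6]), array([246.1, 226.3])]
194 tabtop c [array([262.9, 184.8]), array([252.5, 218.4])] tip [array([261.1, 184.8]), array([246.7, 226.9])]
203.3 tabtop c [array([258.8, 185.9]), array([255.2, 220.4])] tip [array([256.2, 186.1]), array([249.9, 229.4])]
```

Backed off: in the side crop the tab is near (175,235) and the pointer near (145,297), with the mark at (137,345) still ahead. Triangulation puts the tab at 192.5° (radius 56.3 mm), matching the 192° I commanded, so about 11° remains to 203.3°. The mark hasn't moved.

```bash
python3 - <<'E'
from meas import *
p,o=pose(192,.03,.36); r.servo_line(p,o,speed=.25)
r.servo_line(pose(192,.03)[0],speed=.15)
p,o=pose(192,.002); r.servo_line(p,o,speed=.06)
for ph in(197,202.3):
    p,o=pose(ph,0); r.servo_line(p,o,speed=.04); s=r.sense(); print(s["clock"],s["contact_force"].round(1),(s["tcp_pos"]-p).round(4))
p,o=pose(202.3,.03); r.servo_line(p,o,speed=.1)
p,o=pose(202.3,.03,.36); r.servo_line(p,o,speed=.2)
p[1]+=.22; r.servo_line(p,o,speed=.25)
print(r.sense()["clock"])
k=look("d");S=k["scene"][0];D=k["side"][0]
X,e=tri(S,k["scene"][2][0][0],D,k["side"][2][0][0]);d=X[:2]-C
print("tab",X,e,np.hypot(*d),np.degrees(np.arctan2(d[1],d[0]))%360)
for n in("scene","side"):
    M=onz(k[n][0],*k[n][1][0],.0866)[:2]-C; print("mark",np.hypot(*M),np.degrees(np.arctan2(M[1],M[0]))%360)
E
```

```text
13.95 [-0.1 -0.6  1.1] [-0.      0.0001 -0.    ]
14.2333 [-0.   0.7  0.5] [0.     0.0001 0.    ]
16.2333
scene yellow [253.57142857 186.42857143] 7 [ 0.4815 -0.0158  0.0866] [(array([259.2, 186. ]), np.int32(114), array([255, 179,  10,  16])), (array([280.3, 208. ]), np.int32(23), array([277, 207,   8,   3])), (array([277.2, 202.5]), np.int32(22), array([274, 200,   7,   6]))]
side yellow [247. 234.] 13 [ 0.4804 -0.0129  0.0866] [(array([254.9, 221.2]), np.int32(131), array([250, 214,  11,  17]))]
tab [ 0.49946062 -0.00415044  0.10687643] 0.0006361966525010288 0.05654815758978214 202.51140656294342
mark 0.07770999117605662 205.3363033307152
mark 0.07751836537718809 203.05977266846637
```

View pics/d_side.png

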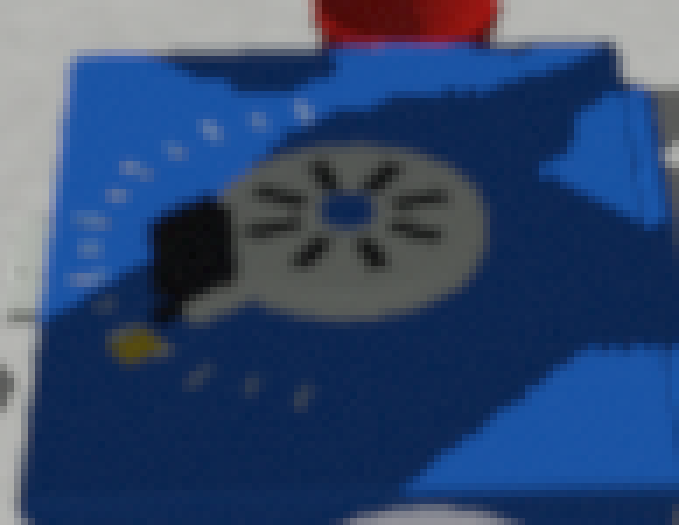

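View pics/d_scene.png

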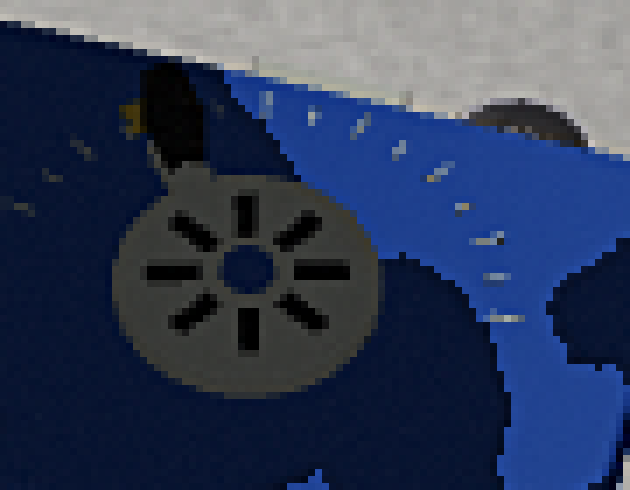

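Lever 202.5° against mark about 203.2°, roughly 1 mm at the tip. The scene view's mark reading of 205° is only because the tab partly hides it. As an independent check I'll look from closer with the wrist camera.

```bash
python3 - <<'E'
from meas import *
s=r.sense();R0=r.snapshot("wrist");o=-R0["R"].T@R0["t"];print(s["tcp_pos"],s["orientation"],"cam",o,"axis",R0["R"][2])
# put camera above/behind: want axis point at lid height to hit C
ax=R0["R"][2];z=.40;dz=z-s["tcp_pos"][2];hit=o+[0,0,dz]+ax*((.085-o[2]-dz)/ax[2])
tgt=s["tcp_pos"][:2]+(C-hit[:2]);print(tgt)
r.servo_line([*tgt,z],speed=.2)
W=r.snapshot("wrist");cv2.imwrite("pics/w.png",W["frame"][:,:,::-1]);print(r.sense()["clock"])
np.savez("w.npz",**{k:W[k] for k in W})
E
```

```text
[0.48263253 0.25764756 0.35993779] [-1.79989227e+02  1.93694779e-02  1.12204370e+02] cam [0.45263751 0.32886062 0.339665  ] axis [ 0.1059643  -0.25983633 -0.95982116]
[0.54915713 0.0260735 ]
17.8083
```

View pics/w.png

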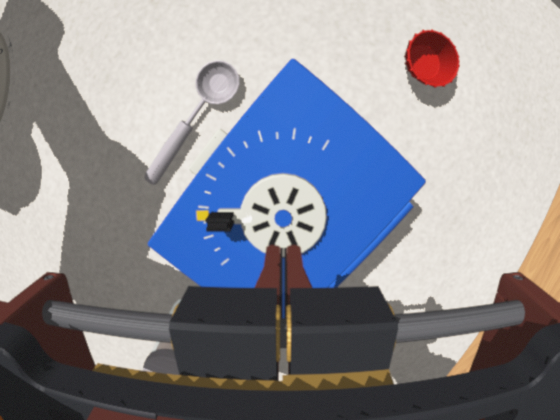

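```bash
python3 - <<'E'
from h import *
W=dict(np.load("w.npz"));f=W["frame"];roi=(185,190,330,250)
cv2.imwrite("pics/wz.png",cv2.resize(f[195:245,190:300,::-1],None,fx=7,fy=7,interpolation=cv2.INTER_NEAREST))
Y=max(blobs(f,roi,(15,110,80),(36,255,255)),key=lambda b:b[1]);B=[b for b in blobs(f,(270,205,296,232),(100,120,60),(125,255,255),20)]
K=max(blobs(f,(200,200,240,240),(0,0,0),(179,255,45)),key=lambda b:b[1]);print(Y,B,K)
c=onz(W,*B[0][0],.097,True);m=onz(W,*Y[0],.0866,True);t=onz(W,*K[0],.115,True)
for q in(m,t):
  d=(q-c)[:2];print(q,np.hypot(*d),np.degrees(np.arctan2(d[1],d[0]))%360)
print(c)
E
```

```text
(array([202.19, 214.87]), np.int32(100), array([197, 211,  12,   9])) [(array([282.82075472, 218.08490566]), np.int32(212), array([275, 210,  17,  17]))] (array([220.07671958, 221.04232804]), np.int32(378), array([208, 213,  25,  18]))
[ 0.48047384 -0.01313753  0.0866    ] 0.07747985671845632 202.45745029740866
[ 0.50077896 -0.00155473  0.115     ] 0.05436998860797451 199.3493916817878
[0.55207789 0.01645956 0.097     ]
```

View pics/wz.png

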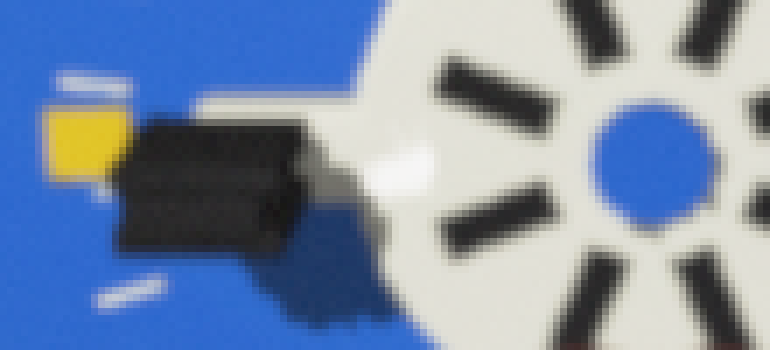

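```bash
python3 - <<'E'
from h import *
W=dict(np.load("w.npz"))
c=np.array([.5519,.0170])
def pol(x,y,z):
  q=onz(W,190+x/7-.43,195+y/7-.43,z,True)[:2]-c;r_=np.hypot(*q);return r_,np.degrees(np.arctan2(q[1],q[0]))%360
print("top centre",pol(193,220,.122))
for p,off in(((150,119),6),((300,119),6),((200,97),7),((320,97),7)):
  r_,a=pol(*p,.095); print(p,r_,a, "axis angle", a+np.degrees(np.arcsin(off/1000/r_)))
print("top corners",[np.round(pol(*p,.122),3) for p in((122,190),(268,190),(262,250),(118,250))])
print("mark",pol(7*(202.19-190)+3,7*(214.87-195)+3,.0866))
E
```

```text
top centre (np.float64(0.05570957410191026), np.float64(202.24063341635474))
(150, 119) 0.06676689878109095 198.0373136597275 axis angle 203.19314800908938
(300, 119) 0.0466052865758427 196.16558991316938 axis angle 203.5624216147948
(200, 97) 0.060143689487586305 194.67373467404403 axis angle 201.35742033057892
(320, 97) 0.044280283485549375 191.92107603793377 axis angle 201.01677254927225
top corners [array([6.40000e-02, 1.98894e+02]), array([4.60000e-02, 1.97449e+02]), array([4.80000e-02, 2.06797e+02]), array([6.60000e-02, 2.05703e+02])]
mark (np.float64(0.07752528901328538), np.float64(202.875741225194))
```

In the wrist view the top of the tab is at 202.2° (radius 55.7 mm) and the mark at 202.9° (radius 77.5 mm). All three cameras put the error at about 1° (around 1 mm). The arm is clear of everything, so I'm handing in.

```bash
python3 - <<'E'
from station import r
s=r.sense();print(s["clock"],s["contact_force"].round(1),s["tcp_pos"])
r.hand_in()
E
```

```text
17.8083 [-0.3 -0.1 -0.3] [0.54898442 0.02693976 0.39984594]
the job is handed in; nothing more can be done
```

The vent lever is set to the yellow mark, and I handed the job in at 17.8 s of the 48 s allowed; the interface gave no verdict. I closed the fingers and pushed the tab's clockwise face about 96° round its arc. I stopped once at 192° to measure, finished the push to 202.3°, then moved clear.

**Pointer:** the scene and side cameras together put the lever at 202.5°, against about 203.2° for the mark. The wrist camera gave 202.2° against 202.9°. Both mean about 1 mm at the pointer tip, within the 5 mm allowed.

**Rest of the scene:** the mark stayed within about 0.5 mm in every clear view. In the last pictures the lid looked shut and the jars, spoon and muffin cup looked undisturbed, but I did not measure those positions. The contact force at hand-in was near zero.

**Readings that disagreed:**
- The last scene-camera reading of the mark was 205°, because the tab partly hid it.
- A first wrist-camera reading put the tab at 199°. It came from the whole black blob, side face included, at an assumed height, so I remeasured the tab's top face on its own.
- Lever and tab edges picked by hand in the wrist picture ranged from 201.0° to 203.6°, at most about 2.5 mm from the mark at the tip.

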